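Loosen settled touch-up paint in the hangar

TASK

The pigment in the paint jars has settled: stand every jar upside down on its cap on the yellow cases, and only then start the timer by turning its red knob clockwise until it clicks over. While the jars rest on their caps, nest all the white mixing cups one on another in the blue cup, as one upright stack standing on the table. Last, set every jar back upright on the yellow cases and let go, leaving the timer on and the wrench, the sealant tin and the float sender where they are.

Things in the scene. Friction and masses are not known exactly. Their poses are not given: they have to be found in the camera images.
- case: Two closed yellow hardware cases, one on the other, fixed: a flat-topped block 280 mm (its x) by 420 mm (its y), top 110 mm above the table. The jars stand on it in a row along its y, about 150 mm apart (a place may be empty). Origin: centre of the underside on the table, +z up.
- jar_red: Dark red octagonal paint jar, closed, 0.3 kg, 110 mm high. Body: octagonal prism 60 mm across flats, 0 to 78 mm up; round black cap 54 mm in diameter, 84 to 110 mm up. Origin: centre of the base; +z from base to cap; the flats' normals lie at 0, 45, 90 .. degrees from +x. Starts upright on the case. May be absent (None).
- jar_green: Green octagonal paint jar, closed, 0.3 kg, 110 mm high. Body: octagonal prism 60 mm across flats, 0 to 78 mm up; round black cap 54 mm in diameter, 84 to 110 mm up. Origin: centre of the base; +z from base to cap; the flats' normals lie at 0, 45, 90 .. degrees from +x. Starts upright on the case. May be absent (None).
- jar_blue: Dark blue octagonal paint jar, closed, 0.3 kg, 110 mm high. Body: octagonal prism 60 mm across flats, 0 to 78 mm up; round black cap 54 mm in diameter, 84 to 110 mm up. Origin: centre of the base; +z from base to cap; the flats' normals lie at 0, 45, 90 .. degrees from +x. Starts upright on the case. May be absent (None).
- base_cup: Blue cup, weighted (0.35 kg), the stack's foot: shaped like the white cups (58 mm high, collar 66 mm across from 28 to 58 mm) but with a flat round foot plate 80 mm across and 7 mm thick. The first white cup nests with its foot 30 mm above this one's. Origin: centre of the underside, +z up. Starts upright on the table.
- cup_a: White. Open plastic cup, 58 mm high, 50 g. Body 50 mm wide up to 28 mm, then a wider straight collar 66 mm across (wall 4 mm) from 28 to 58 mm. Nested, the collar's underside rests on the rim below: each cup sits 30 mm higher, 2 to 3 mm play sideways. Origin: centre of the foot, +z up. Starts upright on the table. May be absent (None).
- cup_b: White. Open plastic cup, 58 mm high, 50 g. Body 50 mm wide up to 28 mm, then a wider straight collar 66 mm across (wall 4 mm) from 28 to 58 mm. Nested, the collar's underside rests on the rim below: each cup sits 30 mm higher, 2 to 3 mm play sideways. Origin: centre of the foot, +z up. Starts upright on the table. May be absent (None).
- cup_c: White. Open plastic cup, 58 mm high, 50 g. Body 50 mm wide up to 28 mm, then a wider straight collar 66 mm across (wall 4 mm) from 28 to 58 mm. Nested, the collar's underside rests on the rim below: each cup sits 30 mm higher, 2 to 3 mm play sideways. Origin: centre of the foot, +z up. Starts upright on the table. May be absent (None).
- timer: Grey bench timer, fixed, 130 mm (x) by 110 mm (y) by 59 mm high, with a red knob in the middle of its top. Origin: centre of the underside on the table.
- start_knob (a joint): Knob angle, rad, about the vertical; grows as it is turned clockwise seen from above. Off at 0 (starts at 0 to 0.12). Sprung detent: it turns freely to 0.35 rad, there resists with about 0.2 N m, less and less up to 0.6; beyond that the spring throws it over with a click (on: past 0.95). Stops at 0 and 1.2.
- knob_grip (a point): Point on the knob's axis, 86 mm above the table, where to grip. The knob is a red bar 58 mm long, 16 mm thick, from 64 to 100 mm above the table, on a grey disc 64 mm wide; the bar lies along this point's x axis and turns with the knob; with the joint at 0 it lies along the timer's x axis.
- wrench: Bystander: steel spanner, 190 mm long, lying on the table. Leave alone.
- sealant_tin: Bystander: green tin, 64 mm in diameter, 75 mm high, standing. Leave alone.
- float_sender: Bystander: dark metal flange 84 mm in diameter, 34 mm high, with a stub on top. Leave alone.
Mind the look-alikes: they are no part of the job. Leave any orange look-alike of the cup_b alone. Leave any orange or purple look-alike of the cup_a alone.

How it is judged:
By the outcome, as a careful person would: the job done as asked, in the order asked, and still so for the second after the job is handed in, with the robot touching nothing.
Of jar_red, jar_green, jar_blue only 2 to 3 are there at a start; the rules pass over those that are not, and their reading is None.
Of cup_a, cup_b, cup_c only 2 to 3 are there at a start; the rules pass over those that are not, and their reading is None.
At some moment in a run one of base_cup may be knocked a few centimetres aside while the robot is not near it.
It also fails if it takes over 210 s, if anything falls off the work surface, if the arm or the gripper's body presses on something with over 40 N, if the wrist force passes 120 N, or if a joint passes its speed limit or range.

ROBOT

A 6-joint arm with a two-finger parallel gripper is mounted at the origin on the work surface. World frame = base frame: x ahead of the robot, y to its left, z up, the work surface at z = 0. Lengths are in m, angles in rad, forces in N, time in s.
With the tool pointing down it reaches from about 0.3 to 0.775 m from the base axis. Payload 14.6 kg.
Tool frame: the origin (TCP) lies midway between the tips of the shut fingers; the grasp point (between the pads) lies 19 mm behind it (robot.grasp_offset is the z of the grasp point in the tool frame, in m); z points along the fingers, y is the line along which they close (so a half turn about z gives the same grasp; the last joint's range is limited). The gripper opens to 94 mm and grips with 3 to 60 N. Pads are 16 mm wide; open, the fingers measure 119 mm over their backs; the gripper's body (75 mm by 177 mm) begins 78 mm behind the grasp point.
Start: joints at [1.116, 0.3, 1.521, -0, 1.321, -0.067], TCP at [0.208, 0.509, 0.205] pointing down, gripper open.
Joint ranges: [-3.03, 3.03], [-0.79, 2.21], [0.23, 2.52], [-1.04, 4.18], [0, 3.07], [-2.55, 2.55]. Speed limits (rad/s): [2.22, 2.22, 2.57, 3.14, 3.14, 3.14].

INTERFACE

Orientations are given as a rotation vector (axis times angle).
In Python, from bench import robot, kinematics, vision, sign_off gives the robot as it stands. Calls block until the motion is done:
- robot.reach(position, orientation): joint-space move of the TCP to a pose.
- robot.servo_line(position, vel=0.15, attitude=None): straight line of the TCP; attitude=None keeps the orientation; vel is the mean speed in m/s.
- robot.movej(angles): joint-space move.
- robot.command_gripper(opening, force=None): finger opening in m; force is the grip in N (None keeps the last); returns when the fingers have stopped.
- robot.wait(seconds).
- kinematics.solve_ik(position, orientation): joint angles nearest the present ones, or None.
- vision.camera(name): name is "side" or "top" or "wrist"; returns a dict with "frame" (400x640x3 uint8, blue, green, red), "fovy" (degrees; the focal length in pixels is half the picture's height over the tangent of half this angle, whatever the lens; pixels are square), "cx", "cy" (the principal point, pixels), "xyz" and "rotation" of the camera in the world; the wrist camera has in their place "T_tool_cam" (4x4, takes a point from camera to tool coordinates, whose origin is the TCP and whose axes are the flange's). Camera axes: x right, y up, looking along -z (the intrinsics and any distortion apply to the point x, -y, -z); pixel columns grow to the right and rows downward; lengths in m; the calibration is good to about 2 mm. A picture is of the moment at which its call begins: read the wrist's pose just before it. There is no depth.
A pose or a line that the arm cannot do raises robot.IKError and nothing moves.
- sign_off(): hands the job in; it is judged then, once.
Readings, each from a call of its own:
- robot.current_t(): time.
- robot.current_qpos(): joint angles.
- robot.current_dq(): joint speeds.
- robot.current_effort(): joint torques, N m.
- robot.current_eef_pos(): TCP position.
- robot.current_ee_rot(): TCP orientation.
- robot.current_force(): force on the tool from outside, world axes, zero at the start.
- robot.current_moment(): the same for the moment, N m.
- robot.current_width(): finger opening in m.
- robot.current_gripper_force(): force on a finger pad.
Only numpy, scipy, OpenCV 4.12 (cv2) and the standard library are available. Lean on these libraries where they do the work, as an engineer would, in place of code of your own. Each camera call takes 0.05 s, during which the arm holds its last target. There are 200 camera calls.

## Working session

There is one attempt and no reset: what is moved stays moved. The work goes in short steps, each a Python script; the robot and the scene stay as the last script left them, time stands still between calls to the robot, and variables do not carry over. Pictures are saved under pics/ and viewed, at most 17 in all, crops included, and the job is handed in when it is done.

```bash
ls; mkdir -p pics
python3 - <<'E'
from bench import robot, vision
import cv2
for n in ("top","side","wrist"):
    c=vision.camera(n); cv2.imwrite(f"pics/{n}0.png",c["frame"])
    print(n,{k:v for k,v in c.items() if k!="frame"})
print(robot.current_t(),robot.current_ee_rot(),robot.current_eef_pos(),robot.grasp_offset)
E
```

```text
pics
top {'fovy': 57.10520751475977, 'cx': 315.7171332625134, 'cy': 196.09344565528016, 'xyz': array([ 0.38426787, -0.01102921,  1.01241411]), 'rotation': array([ 0.12897356, -0.15492891, -1.56650598])}
side {'fovy': 43.51138425805295, 'cx': 330.18183881612754, 'cy': 199.4175222861917, 'xyz': array([0.43837209, 1.19276577, 1.15652162]), 'rotation': array([ 0.06003165, -1.27919494, -2.80202772])}
wrist {'fovy': 63.83347630935607, 'cx': 318.3794119736886, 'cy': 197.35777655510063, 'T_tool_cam': array([[ 3.54444872e-04,  9.72467228e-01,  2.33039406e-01,
         6.69899997e-02],
       [ 9.99998883e-01, -6.83088811e-04,  1.32954770e-03,
        -1.06809458e-03],
       [ 1.45212818e-03,  2.33038674e-01, -9.72466384e-01,
        -1.79803720e-01],
       [ 0.00000000e+00,  0.00000000e+00,  0.00000000e+00,
         1.00000000e+00]])}
0.15 [-6.05335784e-01 -3.08250096e+00  1.31917298e-03] [0.20791772 0.50898599 0.20502832] -0.0188
```

View pics/top0.png

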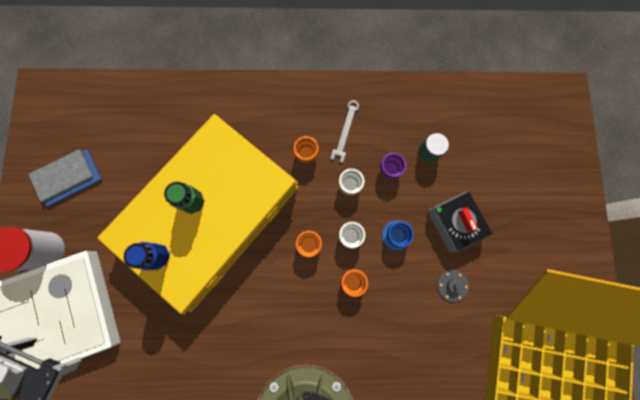

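View pics/side0.png

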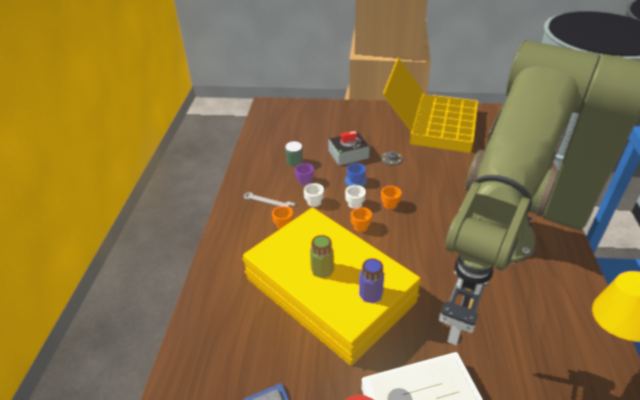

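The top view shows two jars, green (183,196) and blue (147,255), with one place on the case empty. White cups are at (351,181) and (351,235), the blue cup at (398,235), and the timer at (459,222) with its knob at (465,221). The other cups are orange or purple look-alikes. The side view agrees.

```bash
cat > h.py <<'E'
import numpy as np, cv2
from scipy.spatial.transform import Rotation as R
from bench import robot, kinematics, vision
def view(name):
    if name=="wrist":
        p=np.array(robot.current_eef_pos()); r=R.from_rotvec(robot.current_ee_rot()).as_matrix()
    c=vision.camera(name); c=dict(c)
    if name=="wrist":
        T=c["T_tool_cam"]; c["R"]=r@T[:3,:3]; c["o"]=p+r@T[:3,3]
    else: c["R"]=R.from_rotvec(c["rotation"]).as_matrix(); c["o"]=np.array(c["xyz"])
    c["f"]=200/np.tan(np.radians(c["fovy"]/2)); return c
def ray(c,uv):
    d=np.array([(uv[0]-c["cx"])/c["f"],-(uv[1]-c["cy"])/c["f"],-1.]); d=c["R"]@d; return d/np.linalg.norm(d)
def onz(c,uv,z):
    d=ray(c,uv); return c["o"]+d*(z-c["o"][2])/d[2]
def proj(c,P):
    q=c["R"].T@(np.array(P)-c["o"]); return np.array([c["cx"]-c["f"]*q[0]/q[2],c["cy"]+c["f"]*q[1]/q[2]])
def tri(obs):
    A=np.zeros((3,3));b=np.zeros(3)
    for c,uv in obs:
        d=ray(c,uv);M=np.eye(3)-np.outer(d,d);A+=M;b+=M@c["o"]
    return np.linalg.solve(A,b)
def rot(z,x):  # tool z axis, tool x axis -> rotvec
    z=np.array(z,float);z/=np.linalg.norm(z);x=np.array(x,float);x-=z*(x@z);x/=np.linalg.norm(x)
    return R.from_matrix(np.column_stack([x,np.cross(z,x),z])).as_rotvec()
def down(a): # tool down, closing axis y at world yaw a
    y=np.array([np.cos(a),np.sin(a),0]); z=np.array([0,0,-1.]); return rot(z,np.cross(y,z))
HSV={"yellow":((20,130,80),(33,255,255)),"green":((45,80,25),(85,255,255)),"blue":((105,120,30),(130,255,255)),"red":((0,150,90),(6,255,255)),"white":((0,0,120),(180,60,255))}
def mask(c,k): return cv2.inRange(cv2.cvtColor(c["frame"],cv2.COLOR_BGR2HSV),*HSV[k])
def blobs(m,a0=60):
    n,l,s,ce=cv2.connectedComponentsWithStats(m); return [(ce[i].round(1),s[i].tolist()) for i in range(1,n) if s[i,4]>a0]
E
python3 - <<'E'
from h import *
t=view("top");s=view("side")
for k in ("yellow","green","blue","red","white"):
    for n,c in (("top",t),("side",s)):
        print(k,n,[(b[0].tolist(),b[1]) for b in blobs(mask(c,k),40) if b[1][4]<60000])
a=cv2.resize(t["frame"][160:280,110:230],(400,400),interpolation=cv2.INTER_CUBIC)
b=cv2.resize(s["frame"][225:305,300:400],(400,320),interpolation=cv2.INTER_CUBIC)
b=cv2.copyMakeBorder(b,0,80,0,0,cv2.BORDER_CONSTANT)
cv2.imwrite("pics/jars.png",np.hstack([a,b]))
# case corners approx
C=np.array([onz(t,p,.11)[:2] for p in ((214,114),(298,183),(184,313),(98,238))]);print(C)
print("green",onz(t,(180,190),.22),"blue",onz(t,(137,256),.22))
for p in ((351,181),(351,235),(398,235)): print(onz(t,p,.058))
print("knob",onz(t,(465,220),.1))
E
```

```text
yellow top [([202.2, 212.5], [98, 114, 200, 201, 18500]), ([566.5, 341.4], [485, 269, 155, 131, 16555])]
yellow side [([73.0, 145.9], [0, 0, 192, 400, 47878]), ([430.9, 112.9], [383, 57, 95, 96, 4808]), ([329.7, 283.3], [242, 208, 179, 157, 14324]), ([619.8, 306.8], [592, 271, 48, 71, 2535])]
green top [([426.3, 153.9], [420, 142, 18, 19, 152]), ([175.4, 192.7], [166, 183, 20, 20, 311]), ([192.9, 201.4], [178, 186, 25, 27, 297])]
green side []
blue top [([78.5, 181.9], [46, 151, 55, 55, 430]), ([397.3, 234.9], [382, 221, 32, 29, 700]), ([156.8, 256.1], [143, 243, 25, 26, 376]), ([135.3, 255.1], [125, 245, 21, 21, 345])]
blue side [([616.5, 186.0], [588, 126, 52, 125, 1790]), ([354.7, 173.5], [346, 164, 19, 21, 293]), ([616.9, 266.4], [597, 259, 43, 24, 568]), ([373.1, 265.3], [367, 261, 13, 10, 98])]
red top [([467.1, 216.4], [459, 207, 15, 24, 134]), ([12.8, 247.7], [0, 226, 31, 46, 1158])]
red side [([347.6, 136.5], [340, 132, 17, 10, 127]), ([357.8, 397.4], [346, 394, 26, 6, 95])]
white top [([344.9, 131.4], [330, 100, 29, 62, 489]), ([437.1, 143.5], [426, 133, 23, 22, 417]), ([59
[... 1005 characters left out ...]
206, 16, 29, 149]), ([621.2, 231.5], [597, 209, 43, 41, 1249]), ([109.3, 269.3], [98, 248, 23, 38, 369]), ([175.6, 275.7], [162, 259, 30, 39, 494]), ([457.0, 285.1], [450, 278, 13, 22, 70]), ([477.8, 288.9], [475, 285, 7, 9, 43]), ([454.8, 328.3], [439, 314, 35, 31, 424]), ([423.4, 381.0], [361, 352, 122, 48, 4016]), ([269.7, 395.7], [252, 389, 30, 11, 176])]
[[0.76507005 0.23693204]
 [0.58257993 0.01827915]
 [0.27008681 0.2834159 ]
 [0.44546166 0.50140263]]
green [0.54231668 0.27227316 0.22      ] blue [0.40007892 0.35343122 0.22      ]
[ 0.59970011 -0.12111074  0.058     ]
[ 0.45622006 -0.11835707  0.058     ]
[ 0.45613882 -0.24074141  0.058     ]
knob [ 0.49042586 -0.40110323  0.1       ]
```

View pics/jars.png

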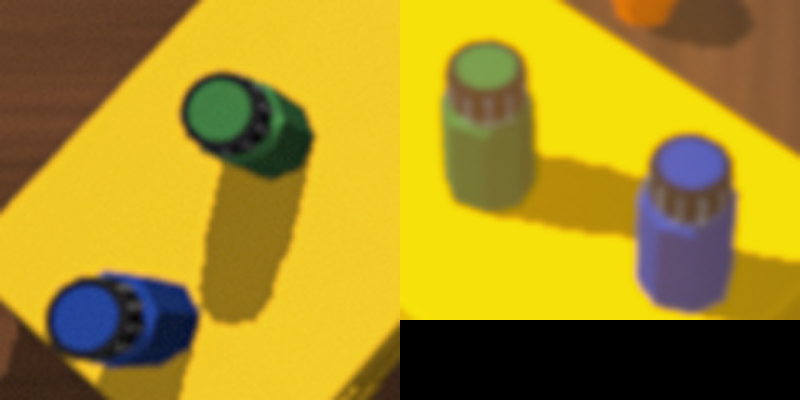

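The crops show lid discs I can triangulate: green at top (175.4,192.7) and side (321.7,241.3), blue at top (135.3,255.1) and side (372.8,265.4).

Run:
```python
from h import *
t=view("top");s=view("side")
print("green",tri([(t,(175.4,192.7)),(s,(321.7,241.3))]),"blue",tri([(t,(135.3,255.1)),(s,(372.8,265.4))]))
# white rims, knob centre
hsvw=lambda c:0
print("white a",tri([(t,(351.1,180.6)),(s,(313.4,188))]),"b",tri([(t,(351.8,234.3)),(s,(355,190))]))
Q0=np.array(robot.current_qpos())
for nm,P in (("green",(.53,.265)),("blue",(.40,.35))):
  for yaw in range(-90,181,15):
    a=np.radians(yaw);z=np.array([np.cos(a),np.sin(a),0]);out=[]
    for up in (1,-1):
      p=np.array([*P,.165])+z*.0188
      sol=[]
      for back in (0,.1):
        q=kinematics.solve_ik(p-z*back,rot(z,[0,0,up])); sol.append(None if q is None else np.round(q,2).tolist())
      out.append(sol)
    print(nm,yaw,out)
```

```text
green [0.53583782 0.28202452 0.21957145] blue [0.40198019 0.35729768 0.21969067]
white a [ 0.60039849 -0.12084912  0.06343282] b [ 0.45825718 -0.11999982  0.06242586]
green -90 [[None, None], [None, None]]
green -75 [[None, None], [None, None]]
green -60 [[None, None], [None, None]]
green -45 [[None, None], [None, None]]
green -30 [[None, None], [None, None]]
green -15 [[None, None], [None, None]]
green 0 [[[0.67, 0.55, 2.14, 3.86, 1.21, -1.87], [0.86, 0.48, 2.3, 4.04, 1.34, -1.85]], [[0.67, 0.55, 2.14, 3.86, 1.21, 1.27], [0.86, 0.48, 2.3, 4.04, 1.34, 1.29]]]
green 15 [[[0.5, 0.51, 2.22, 3.4, 1.17, -1.67], [0.6, 0.43, 2.45, 3.49, 1.32, -1.66]], [[0.5, 0.51, 2.22, 3.4, 1.17, 1.47], [0.6, 0.43, 2.45, 3.49, 1.32, 1.48]]]
green 30 [[[0.31, 0.5, 2.24, 2.91, 1.18, -1.48], [0.22, 0.42, 2.48, 2.83, 1.34, -1.5]], [[0.31, 0.5, 2.24, 2.91, 1.18, 1.66], [0.22, 0.42, 2.48, 2.83, 1.34, 1.64]]]
green 45 [[[0.14, 0.52, 2.19, 2.45, 1.23, -1.3], [-0.07, 0.45, 2.39, 2.26, 1.37, -1.34]], [[0.14, 0.52, 2.19, 2.45, 1.23, 1.84], [-0.07, 0.45, 2.39, 2.26, 1.37, 1.81]]]
green 60 [[[0.03, 0.57, 2.08, 2.06, 1.
[... 2811 characters left out ...]
.02, 0.79, 1.6, 1.18, 1.91, 2.25]]]
blue 135 [[[0.23, 0.83, 1.52, 1.16, 1.96, -0.86], [0.1, 0.91, 1.35, 1.09, 2.08, -0.82]], [[0.23, 0.83, 1.52, 1.16, 1.96, 2.28], [0.1, 0.91, 1.35, 1.09, 2.08, 2.33]]]
blue 150 [[[0.29, 0.91, 1.34, 1.03, 2.13, -0.84], [0.19, 1.04, 1.08, 1.03, 2.27, -0.76]], [[0.29, 0.91, 1.34, 1.03, 2.13, 2.3], [0.19, 1.04, 1.08, 1.03, 2.27, 2.38]]]
blue 165 [[[0.36, 1.0, 1.17, 0.91, 2.3, -0.86], [0.29, 1.17, 0.82, 0.98, 2.46, -0.71]], [[0.36, 1.0, 1.17, 0.91, 2.3, 2.28], [0.29, 1.17, 0.82, 0.98, 2.46, 2.43]]]
blue 180 [[[0.44, 1.07, 1.03, 0.76, 2.47, -0.93], [0.39, 1.31, 0.54, 0.98, 2.66, -0.65]], [[0.44, 1.07, 1.03, 0.76, 2.47, 2.21], [0.39, 1.31, 0.54, 0.98, 2.66, 2.49]]]
```

Lid heights come out at 219.6 mm and 219.7 mm, which agrees with the text. Next I'll move the wrist camera above the jars to find the directions of their flats.

Run:
```python
from h import *
robot.servo_line([.208,.509,.38],vel=.25)
b=np.arctan2(.32,.47)
for a in (b+np.pi/2,b-np.pi/2):
    q=kinematics.solve_ik([.46,.315,.40],down(a)); print(q)
    if q is not None:
        robot.movej(q);break
robot.wait(.3)
c=view("wrist");cv2.imwrite("pics/w1.png",c["frame"])
import pickle;pickle.dump(c,open("w1.pkl","wb"))
print(robot.current_t(),proj(c,(.536,.282,.22)),proj(c,(.402,.357,.22)))
```

```text
[ 0.53474428  0.25908633  1.13279045  0.          1.74971588 -1.63381043]
2.95 [259.12702708 219.30833569] [379.08590366 160.93829967]
```

View pics/w1.png

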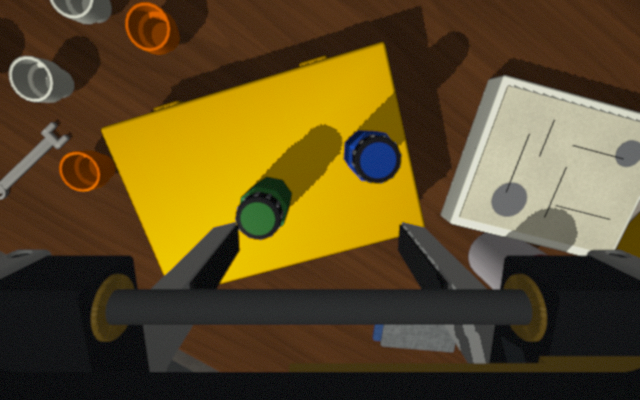

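Run:
```python
from h import *
import pickle;c=pickle.load(open("w1.pkl","rb"))
a=cv2.resize(c["frame"][165:250,225:310],(400,400),interpolation=cv2.INTER_CUBIC)
b=cv2.resize(c["frame"][115:200,330:415],(400,400),interpolation=cv2.INTER_CUBIC)
im=np.hstack([a,b]); im=np.clip(im.astype(float)*1.8,0,255).astype(np.uint8)
cv2.imwrite("pics/w1z.png",im)
for k,u in (("green",(259,219)),("blue",(379,158))): print([(x[0].tolist(),x[1]) for x in blobs(mask(c,k),100)])
for uv in ((103,130),(385,43),(423,226)): print(onz(c,uv,.11))
```

```text
[([272.5, 192.7], [241, 178, 50, 47, 712]), ([257.4, 218.2], [240, 202, 36, 34, 966])]
[([356.6, 145.1], [345, 132, 42, 41, 416]), ([377.6, 159.9], [359, 141, 38, 38, 1131]), ([377.6, 331.7], [374, 324, 9, 16, 108])]
[0.58881905 0.02808427 0.11      ]
[0.26924136 0.2926873  0.11      ]
[0.44354908 0.49726909 0.11      ]
```

View pics/w1z.png

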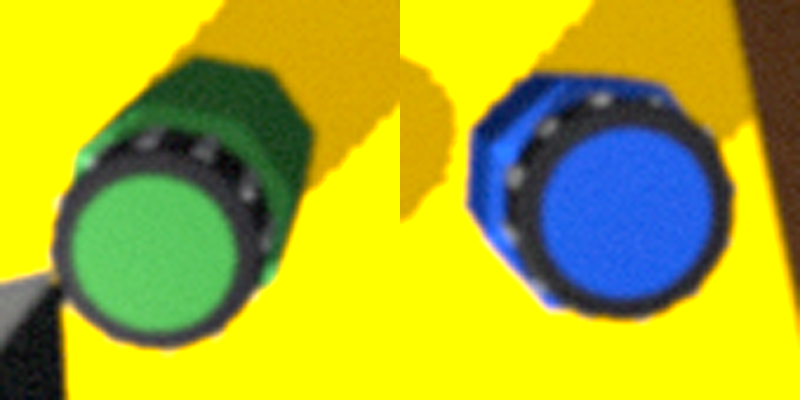

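The crop shows base edges I can use. Green has (195,58)-(270,70)-(313,135), and blue has (540,75)-(472,132)-(470,205), in crop pixels. I'll cast those onto the case top.

Run:
```python
from h import *
import pickle;c=pickle.load(open("w1.pkl","rb"));t=view("top");s=view("side")
g=[onz(c,(225+u*.2125,165+v*.2125),.11) for u,v in ((195,58),(270,70),(313,135))]
b=[onz(c,(330+(u-400)*.2125,115+v*.2125),.11) for u,v in ((540,75),(472,132),(470,205))]
for P in (g,b):
    for i in (0,1):
        d=P[i+1]-P[i]; print(P[i][:2].round(3),"len",np.linalg.norm(d).round(4),"edge ang mod45",np.degrees(np.arctan2(d[1],d[0]))%45)
print("green",tri([(t,(175.4,192.7)),(s,(321.7,241.3)),(c,(257.4,218.2))]),onz(c,(257.4,218.2),.22))
print("blue",tri([(t,(135.3,255.1)),(s,(372.8,265.4)),(c,(377.6,159.9))]),onz(c,(377.6,159.9),.22))
```

```text
[0.515 0.258] len 0.0238 edge ang mod45 25.047943077964916
[0.505 0.28 ] len 0.0248 edge ang mod45 21.345132767072442
[0.383 0.333] len 0.0266 edge ang mod45 29.39249114253625
[0.408 0.326] len 0.0224 edge ang mod45 33.8181182803778
green [0.53597369 0.28100609 0.2193463 ] [0.53598733 0.27961462 0.22      ]
blue [0.40197707 0.35637935 0.21910092] [0.40200477 0.35492689 0.22      ]
```

```bash
cat >> h.py <<'E'
A=np.array([.589,.028]);U=np.array([-.771,.637]);N=np.array([.637,.771])
spot=lambda u,n:A+U*u+N*n
GO=.0188
def hz(yaw,up): # horizontal tool, tool x up (+1) or down (-1)
    a=np.radians(yaw);return rot([np.cos(a),np.sin(a),0],[0,0,up])
def tcp(P,yaw,z):
    a=np.radians(yaw);return np.array([P[0]+GO*np.cos(a),P[1]+GO*np.sin(a),z])
def F(): return np.round(robot.current_force(),1)
def lower(p,rv,z1,fmax=8,step=.004,vel=.04,f0=None):
    """stepwise descent with force guard; returns z reached"""
    f0=np.array(robot.current_force()) if f0 is None else f0
    p=np.array(p,float);z=p[2]
    while z>z1+1e-6:
        z=max(z1,z-step);p[2]=z;robot.servo_line(p,vel=vel,attitude=rv)
        if np.linalg.norm(np.array(robot.current_force())-f0)>fmax: print("contact at",z,np.array(robot.current_force())-f0);break
    return z
def jar(P,yaw,h,up,Q,yawQ,zh=.30):
    """grasp jar at P (height h over case) with camera side up, flip, stand at Q"""
    rv=hz(yaw,up)
    q=kinematics.solve_ik(tcp(P,yaw,zh),rv); print("pre",np.round(q,2)); robot.movej(q)
    robot.command_gripper(.094); robot.servo_line(tcp(P,yaw,.11+h+.03),vel=.12)
    z=lower(tcp(P,yaw,.11+h+.03),rv,.11+h,fmax=6); print("grasp z",z,F())
    robot.command_gripper(.03,force=35); print("w",robot.current_width(),F())
    p=tcp(P,yaw,z); p[2]=zh; robot.servo_line(p,vel=.12); print("held",robot.current_width(),F())
    q=kinematics.solve_ik(tcp(Q,yawQ,zh),hz(yawQ,up))
    q2=kinematics.solve_ik(tcp(Q,yawQ,zh),hz(yawQ,-up)); print(np.round(q,2),np.round(q2,2))
    robot.movej(q); robot.movej(q2); robot.wait(.2); print("flipped w",robot.current_width(),F())
    hh=.110-h; zz=.11+hh
    robot.servo_line(tcp(Q,yawQ,zz+.025),vel=.1); robot.wait(.2)
    z=lower(tcp(Q,yawQ,zz+.025),hz(yawQ,-up),zz-.001,fmax=4,step=.002,vel=.02); print("down",z,F())
    robot.command_gripper(.094); robot.wait(.2)
    p=tcp(Q,yawQ,zh); robot.servo_line(p,vel=.12); print("t",robot.current_t(),F())
E
python3 - <<'E'
from h import *
# feasibility
for P,y in (((.402,.3555),76.5),((.402,.3555),31.5),((.536,.2805),68),((.536,.2805),23),(spot(.353,.125),50.4),(spot(.202,.125),50.4),(spot(.353,.14),50.4)):
    print(y,np.round(P,3),[None if (q:=kinematics.solve_ik(tcp(P,y,z),hz(y,u))) is None else np.round(q,2).tolist() for z in (.16,.30) for u in (1,-1)])
E
```

```text
76.5 [0.402 0.356] [[0.21, 0.53, 2.19, 1.98, 1.4, -1.19], [0.21, 0.53, 2.19, 1.98, 1.4, 1.95], [0.21, 0.15, 2.18, 1.89, 1.26, -0.82], [0.21, 0.15, 2.18, 1.89, 1.26, 2.32]]
31.5 [0.402 0.356] [[0.75, 0.47, 2.36, 3.35, 1.27, -1.63], [0.75, 0.47, 2.36, 3.35, 1.27, 1.51], [0.75, 0.01, 2.35, 3.42, 0.81, -1.77], [0.75, 0.01, 2.35, 3.42, 0.81, 1.38]]
68 [0.536 0.28 ] [[0.02, 0.63, 1.98, 1.93, 1.37, -1.07], [0.02, 0.63, 1.98, 1.93, 1.37, 2.07], [0.02, 0.32, 1.97, 1.85, 1.27, -0.76], [0.02, 0.32, 1.97, 1.85, 1.27, 2.38]]
23 [0.536 0.28 ] [[0.44, 0.53, 2.21, 3.18, 1.17, -1.59], [0.44, 0.53, 2.21, 3.18, 1.17, 1.56], [0.44, 0.14, 2.2, 3.19, 0.77, -1.61], [0.44, 0.14, 2.2, 3.19, 0.77, 1.54]]
50.4 [0.396 0.349] [[0.45, 0.47, 2.38, 2.7, 1.31, -1.45], [0.45, 0.47, 2.38, 2.7, 1.31, 1.69], [0.45, -0.02, 2.37, 2.57, 0.87, -1.18], [0.45, -0.02, 2.37, 2.57, 0.87, 1.96]]
50.4 [0.513 0.253] [[0.06, 0.53, 2.2, 2.28, 1.3, -1.26], [0.06, 0.53, 2.2, 2.28, 1.3, 1.88], [0.06, 0.15, 2.19, 2.15, 1.06, -0.93], [0.06, 0.15, 2.19, 2.15, 1.06, 2.22]]
50.4 [0.406 0.361] [[0.47, 0.48, 2.35, 2.72, 1.28, -1.44], [0.47, 0.48, 2.35, 2.72, 1.28, 1.7], [0.47, 0.02, 2.34, 2.59, 0.86, -1.19], [0.47, 0.02, 2.34, 2.59, 0.86, 1.95]]
```

Run:
```python
from h import *
jar((.402,.3555),76.5,.050,1,spot(.353,.125),50.4)
for n in("side",):cv2.imwrite("pics/s2.png",view(n)["frame"])
```

```text
pre [ 0.21  0.15  2.18  1.89  1.26 -0.82]
grasp z 0.16 [ 0.4  0.1 -0.3]
w 0.059706883639668265 [ 0.4 -0.7  0.2]
held 0.05974089804930689 [ 0.2  0.2 -3.9]
[ 0.45 -0.02  2.37  2.57  0.87 -1.18] [ 0.45 -0.02  2.37  2.57  0.87  1.96]
flipped w 0.059669214049247576 [-0.4 -0.4 -3.1]
down 0.16899999999999998 [ 1.3  0.6 -1.3]
t 20.275 [-0.4 -0.4  0.6]
```

View pics/s2.png

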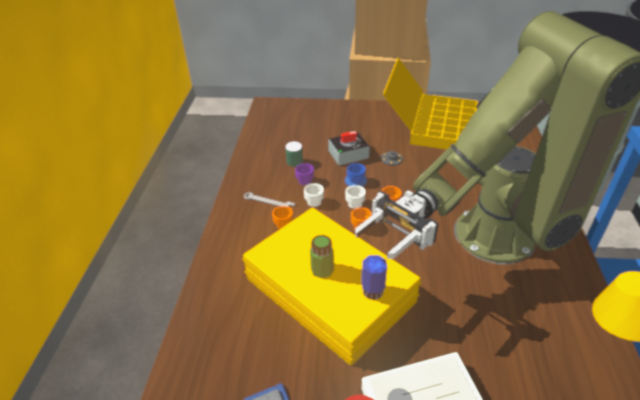

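The blue jar stands on its cap at (374,278). Green is next.

Run:
```python
from h import *
jar((.536,.2803),68,.050,1,spot(.202,.125),50.4)
# retreat to tool-down above the timer region
b=np.arctan2(-.40,.49)
p=np.array(robot.current_eef_pos());p[2]=.36;robot.servo_line(p,vel=.2)
print([None if (q:=kinematics.solve_ik([.40,-.26,.40],down(b+k))) is None else np.round(q,2) for k in (np.pi/2,-np.pi/2)])
cv2.imwrite("pics/s3.png",view("side")["frame"][200:340,240:440])
```

```text
pre [ 0.02  0.32  1.97  1.85  1.27 -0.76]
grasp z 0.16 [ 0.1 -0.3  0.1]
w 0.05949899266061548 [-1.1  0.1  0.2]
held 0.05982083403385368 [ 0.5 -0.5 -2.7]
[ 0.06  0.15  2.19  2.15  1.06 -0.93] [0.06 0.15 2.19 2.15 1.06 2.22]
flipped w 0.0601648219541161 [ 0.   0.6 -2.7]
down 0.16899999999999998 [-1.3  1.2 -0.7]
t 37.9083 [ 0.  -0.6  0.3]
[array([-0.65,  0.06,  1.36,  0.  ,  1.72, -1.54]), array([-0.65,  0.06,  1.36, -0.  ,  1.72,  1.6 ])]
```

View pics/s3.png

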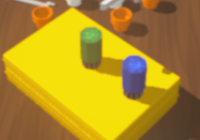

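Both jars stand on their caps. Now I'll look at the timer and cups with the wrist camera.

Run:
```python
from h import *
import pickle
robot.movej([-.65,.06,1.36,0,1.72,-1.54])
# two viewpoints
for i,p in enumerate(((.45,-.27,.40),(.47,-.33,.33))):
    b=np.arctan2(p[1],p[0]);robot.reach(p,down(b+np.pi/2));robot.wait(.3)
    c=view("wrist");pickle.dump(c,open(f"v{i}.pkl","wb"));cv2.imwrite(f"pics/v{i}.png",c["frame"])
    for k in("red","blue","white"): print(k,[(x[0].tolist(),x[1]) for x in blobs(mask(c,k),150)])
print(robot.current_t())
```

```text
red [([258.3, 234.5], [238, 219, 36, 32, 484])]
blue [([361.9, 166.0], [339, 143, 46, 47, 1644])]
white [([401.0, 118.8], [379, 97, 45, 45, 1569]), ([439.0, 193.8], [417, 174, 45, 41, 1449]), ([469.0, 241.6], [455, 209, 25, 73, 784]), ([271.6, 224.1], [261, 213, 17, 28, 162]), ([156.3, 346.4], [148, 325, 19, 46, 580]), ([180.6, 336.5], [170, 325, 23, 37, 252])]
red [([280.7, 221.4], [257, 204, 42, 36, 614])]
blue [([394.8, 134.7], [366, 109, 58, 52, 2368])]
white [([439.5, 72.4], [412, 45, 56, 55, 2415]), ([229.7, 115.6], [201, 84, 55, 55, 1515]), ([487.8, 159.6], [459, 137, 58, 48, 2180]), ([521.6, 214.0], [504, 177, 31, 79, 1029]), ([294.2, 208.6], [280, 196, 23, 32, 251]), ([271.1, 230.3], [260, 221, 26, 17, 155]), ([194.6, 258.3], [153, 223, 83, 65, 1602]), ([443.7, 258.8], [402, 222, 83, 66, 1446]), ([157.2, 346.5], [148, 325, 22, 47, 588]), ([179.9, 336.9], [170, 325, 23, 37, 301])]
43.175
```

View pics/v0.png

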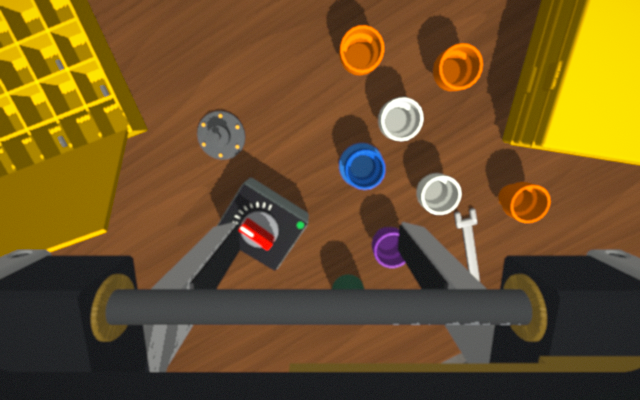

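View pics/v1.png

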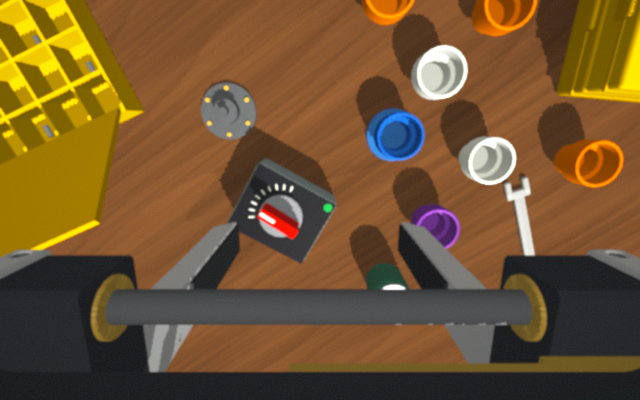

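The knob's red bar runs from about (258,208) to (298,238) in v1. The white rims are near (440,72) and (488,160), and the blue rim near (395,135). Next I'll triangulate all of them.

```bash
cat >> h.py <<'E'
def redbar(c):
    h=cv2.cvtColor(c["frame"],cv2.COLOR_BGR2HSV)
    m=cv2.inRange(h,(0,150,175),(8,255,255))|cv2.inRange(h,(172,150,175),(180,255,255))
    b=max(blobs(m,20),key=lambda b:b[1][4]); n,l=cv2.connectedComponents(m)
    k=l[b[1][1]:b[1][1]+b[1][3],b[1][0]:b[1][0]+b[1][2]]; k=np.bincount(k[k>0]).argmax()
    ys,xs=np.nonzero(l==k); pts=cv2.convexHull(np.column_stack([xs,ys]).astype(np.int32))
    return cv2.minAreaRect(pts)
def rims(c,k,z=.058,lo=None):
    """outer rim ellipses of cups of colour k: fit on hull of blob; returns list of centre px"""
    m=mask(c,k); m=cv2.morphologyEx(m,cv2.MORPH_CLOSE,np.ones((5,5),np.uint8)); out=[]
    for ct in cv2.findContours(m,cv2.RETR_EXTERNAL,cv2.CHAIN_APPROX_NONE)[0]:
        if cv2.contourArea(ct)>800: out.append(cv2.fitEllipse(cv2.convexHull(ct)))
    return out
E
python3 - <<'E'
from h import *
import pickle
v=[pickle.load(open(f"v{i}.pkl","rb")) for i in (0,1)]
r=[redbar(c) for c in v]; print(r)
print("bar",tri([(c,x[0]) for c,x in zip(v,r)]))
for c,x in zip(v,r):
    b=cv2.boxPoints(x); P=[onz(c,p,.1) for p in b]; e=[P[1]-P[0],P[2]-P[1]]; e.sort(key=np.linalg.norm)
    print([np.linalg.norm(k).round(4) for k in e],"ang",np.degrees(np.arctan2(e[1][1],e[1][0]))%180,"ctr",onz(c,x[0],.1))
for k in("white","blue"):
  for i,c in enumerate(v): print(k,i,[(np.round(e[0],1).tolist(),np.round(e[1],1).tolist(),onz(c,e[0],.058).round(4).tolist()) for e in rims(c,k)])
c=v[1]; im=cv2.resize(c["frame"][150:270,220:350],(520,480),interpolation=cv2.INTER_CUBIC)
cv2.imwrite("pics/knob.png",im)
E
```

```text
[((255.23629760742188, 236.81655883789062), (36.36967086791992, 9.49394702911377), 34.82448959350586), ((277.53302001953125, 223.6411895751953), (42.95077896118164, 11.660579681396484), 31.82744598388672)]
bar [ 0.49357383 -0.41456677  0.10225879]
[np.float64(0.0159), np.float64(0.0574)] ang 21.815941617032305 ctr [ 0.49401231 -0.41541907  0.1       ]
[np.float64(0.0163), np.float64(0.0575)] ang 21.55019363221763 ctr [ 0.49405381 -0.41523465  0.1       ]
white 0 [([452.1, 225.7], [54.5, 115.9], [0.6593, -0.1315, 0.058]), ([401.0, 118.8], [43.0, 46.1], [0.4567, -0.1241, 0.058])]
white 1 [([195.2, 260.6], [36.2, 107.2], [0.4776, -0.5661, 0.058]), ([449.4, 264.8], [22.5, 127.1], [0.7058, -0.2522, 0.058]), ([499.4, 195.3], [68.4, 134.6], [0.6518, -0.1388, 0.058]), ([228.0, 111.4], [52.6, 55.9], [0.3346, -0.387, 0.058]), ([439.4, 72.4], [51.2, 59.7], [0.4565, -0.1261, 0.058])]
blue 0 [([361.9, 166.0], [44.0, 47.3], [0.4904, -0.2136, 0.058])]
blue 1 [([394.8, 134.7], [52.1, 57.8], [0.4916, -0.2173, 0.058])]
```

View pics/knob.png

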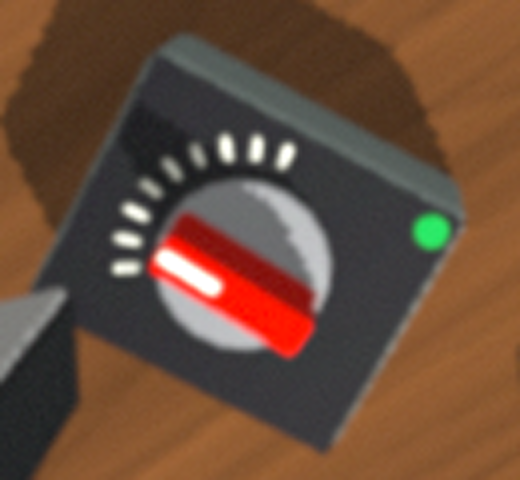

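The knob bar is centred at (0.494,-0.415), 58 by 16 mm, with its top near 0.10 m and lying at 21.7°. The blue cup has already been knocked from (0.456,-0.241) to about (0.491,-0.215). I'll turn the knob now.

Run:
```python
from h import *
P=np.array([.4938,-.4152]);a0=np.radians(21.7)
best=None
for a in (a0+np.pi/2,a0-np.pi/2):
    robot_q=kinematics.solve_ik([*P,.20],down(a)); qe=kinematics.solve_ik([*P,.067],down(a-1.2))
    print(robot_q if robot_q is None else np.round(robot_q,2), qe if qe is None else np.round(qe,2))
    if robot_q is not None and qe is not None and abs((robot_q[5]-qe[5]))<1.6: best=a if best is None else best
print("use",best)
a=best
robot.movej(kinematics.solve_ik([*P,.20],down(a))); robot.command_gripper(.045)
robot.servo_line([*P,.10],vel=.1)
z=lower([*P,.10],down(a),.069,fmax=6,vel=.04); print(z,F())
robot.command_gripper(.005,force=30); print("w",robot.current_width(),F())
for th in np.arange(.1,1.16,.1):
    robot.servo_line([*P,z],vel=.05,attitude=down(a-th))
    print(round(th,2),np.round(robot.current_moment(),3)[2],F(),round(robot.current_width(),4))
robot.command_gripper(.045); robot.wait(.2)
robot.servo_line([*P,.20],vel=.15)
b=np.arctan2(-.30,.44); robot.reach([.44,-.30,.36],down(b+np.pi/2)); robot.wait(.3)
c=view("wrist"); r=redbar(c); b=cv2.boxPoints(r); Q=[onz(c,p,.1) for p in b]; e=[Q[1]-Q[0],Q[2]-Q[1]]; e.sort(key=np.linalg.norm)
print("ang",np.degrees(np.arctan2(e[1][1],e[1][0])),"t",robot.current_t())
cv2.imwrite("pics/v2.png",c["frame"]);import pickle;pickle.dump(c,open("v2.pkl","wb"))
```

```text
None [-0.76  0.64  1.36 -0.    1.14 -1.51]
[-0.76  0.52  1.23 -0.    1.39  0.44] [-0.76  0.64  1.36  0.    1.14  1.64]
use -1.192059879112127
0.069 [ 0.3 -0.  -0.2]
w 0.015612491352723842 [-4.2  6.5  4.1]
0.1 -0.052 [-4.1  5.7  4. ] 0.0157
0.2 0.035 [-3.7  6.9  3.8] 0.0154
0.3 0.071 [-3.8  6.3  4.4] 0.0158
0.4 0.091 [-3.8  6.5  4.5] 0.0159
0.5 0.18 [-3.6  6.8  5.4] 0.0156
0.6 0.093 [-2.8  7.3  4.1] 0.016
0.7 -0.109 [-3.4  9.   4.4] 0.0156
0.8 0.034 [-3.8  9.1  4.5] 0.0159
0.9 0.01 [-3.7  9.1  5. ] 0.016
1.0 0.019 [-3.2  9.1  5.6] 0.0158
1.1 0.046 [-3.   9.6  5.3] 0.016
ang -35.784671819280526 t 57.225
```

View pics/v2.png

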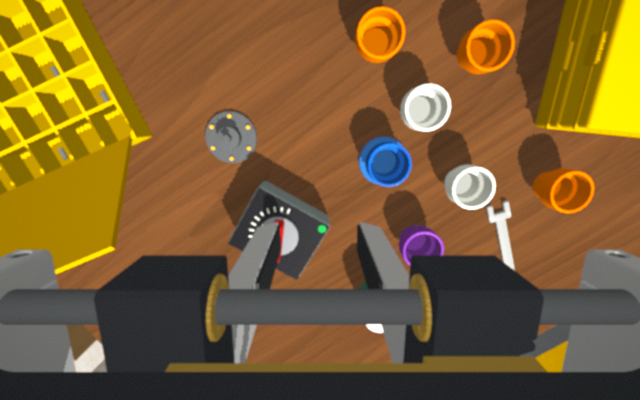

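The knob's moment changed sign at about 0.7 rad, so it snapped over. I'll confirm that from the top camera, then measure each cup from directly overhead and start nesting.

```bash
cat >> h.py <<'E'
def cup(k,xy,z=.058,ztcp=.30,dia=.066):
    """look from straight above expected xy; returns rim centre, diameter and the view"""
    b=np.arctan2(xy[1],xy[0]);d=np.array([np.cos(b),np.sin(b)])*.067
    p=[xy[0]+d[0],xy[1]+d[1],ztcp]; robot.reach(p,down(b+np.pi/2)); robot.wait(.3)
    c=view("wrist"); u=proj(c,(*xy,z)); best=None
    for ct in cv2.findContours(mask(c,k),cv2.RETR_EXTERNAL,cv2.CHAIN_APPROX_NONE)[0]:
        if cv2.contourArea(ct)<400: continue
        e=cv2.fitEllipse(cv2.convexHull(ct)); s=np.linalg.norm(np.array(e[0])-u)
        if best is None or s<best[0]: best=(s,e)
    e=best[1]; P=onz(c,e[0],z); D=np.mean(e[1])*np.linalg.norm(P-c["o"])/c["f"]
    return P[:2],D,c,e
E
python3 - <<'E'
from h import *
import pickle
res={}
for n,k,xy in (("base","blue",(.491,-.215)),("b","white",(.456,-.124)),("a","white",(.60,-.12))):
    P,D,c,e=cup(k,xy); print(n,P.round(4),"dia",D.round(4),np.round(e[0],1),np.round(e[1],1)); res[n]=(P,c,e)
v0=pickle.load(open("v0.pkl","rb"));v1=pickle.load(open("v1.pkl","rb"))
print("heights: base",tri([(res["base"][1],res["base"][2][0]),(v1,(394.8,134.7))]),"b",tri([(res["b"][1],res["b"][2][0]),(v1,(439.4,72.4))]))
pickle.dump({k:v[0] for k,v in res.items()},open("cups.pkl","wb"))
t=view("top"); r=redbar(t);b=cv2.boxPoints(r);Q=[onz(t,p,.1) for p in b];E=[Q[1]-Q[0],Q[2]-Q[1]];E.sort(key=np.linalg.norm);print(r,"knob ang",np.degrees(np.arctan2(E[1][1],E[1][0])),[np.linalg.norm(x) for x in E])
for y in (0,np.pi):print([None if (q:=kinematics.solve_ik([*res[n][0],.031],down(y))) is None else np.round(q,2) for n in res])
print(robot.current_t())
E
```

```text
base [ 0.4965 -0.2123] dia 0.0728 [323.9 123.4] [54.5 56.1]
b [ 0.4571 -0.1229] dia 0.0705 [321.2 121.1] [52.7 54.6]
a [ 0.6004 -0.1241] dia 0.0704 [316.9 121.7] [52.3 54.6]
heights: base [ 0.49700401 -0.21201464  0.02603676] b [ 0.45719201 -0.12285206  0.04924863]
((469.47564697265625, 218.28050231933594), (6.090776443481445, 19.834068298339844), 38.65980911254883) knob ang -41.244239423673996 [np.float64(0.014893072111449706), np.float64(0.052161465535003136)]
[array([-0.47,  0.49,  1.71, -0.  ,  0.95, -0.47]), array([-0.34,  0.37,  1.89, -0.  ,  0.88, -0.34]), array([-0.26,  0.62,  1.48, -0.  ,  1.03, -0.26])]
[None, None, None]
60.075
```

The knob is at about 63°, or 1.10 rad, so the timer is on. Next is nesting cup b.

```bash
cat >> h.py <<'E'
def nest(src,base,lvl):
    D=down(0); g=.031
    robot.command_gripper(.092); robot.reach([*src,.20],D); robot.servo_line([*src,.08],vel=.12)
    z=lower([*src,.08],D,g,fmax=4,vel=.05,step=.007); robot.command_gripper(.04,force=10); print("w",robot.current_width(),F())
    robot.servo_line([*src,.30],vel=.15); print("held",robot.current_width())
    base,d,c,e=cup("blue",base); print("base now",base.round(4),d)
    robot.reach([*base,.22],D)
    zt=.030*lvl+g; robot.servo_line([*base,zt+.045],vel=.1); robot.wait(.2); f0=np.array(robot.current_force())
    z=lower([*base,zt+.045],D,zt-.001,fmax=4,step=.004,vel=.04,f0=f0); print("placed z",z,"want",zt,F()-f0)
    if z<zt+.006:
        robot.command_gripper(.09); robot.wait(.2); robot.servo_line([*base,.25],vel=.12)
    print("t",robot.current_t()); return base,z<zt+.006
E
python3 - <<'E'
from h import *
base,d,_,_=cup("blue",(.4965,-.2123)); print(base,d)
base,ok=nest((.4571,-.1229),base,1)
P,D,c,e=cup("white",base,z=.088); print("white on base",P,D); cv2.imwrite("pics/n1.png",c["frame"])
E
```

```text
[ 0.49716853 -0.21199464] 0.07287286989591452
w 0.06691664342485665 [0.5 0.5 0.9]
held 0.06679507688204749
base now [ 0.4972 -0.212 ] 0.07297254734193429
contact at 0.06 [0.45628156 0.95036502 4.73878787]
placed z 0.06 want 0.061 [0.47225733 0.98880857 4.76754695]
t 78.3583
white on base [ 0.49680736 -0.21198626] 0.07111866010361399
```

View pics/n1.png

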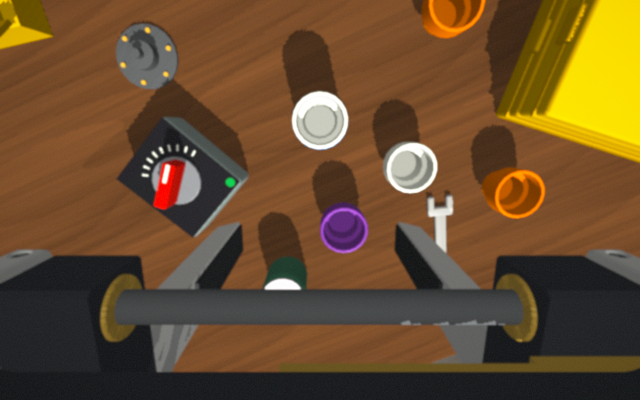

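Cup b is seated in the blue cup at pixel (320,120). Now cup a.

```bash
sed -i 's/base,d,c,e=cup("blue",base); print/base,d,c,e=cup("blue",base) if lvl==1 else cup("white",base,z=.088,ztcp=.34); print/' h.py
python3 - <<'E'
from h import *
a,d,_,_=cup("white",(.6004,-.1241)); print(a,d)
base,ok=nest(a,np.array([.4970,-.2120]),2)
P,D,c,e=cup("white",base,z=.118); print("top cup",P,D)
t=view("top");s=view("side")
i=cv2.resize(t["frame"][140:300,280:500],(440,320)); j=cv2.resize(s["frame"][120:230,260:410],(440,322))[:320]
cv2.imwrite("pics/n2.png",np.vstack([i,j])[:600])
E
```

```text
[ 0.60038214 -0.12417607] 0.07036959239423496
w 0.06706970168027879 [-0.1 -0.5  2.1]
held 0.06735364807171577
base now [ 0.4971 -0.2121] 0.071949479218436
contact at 0.09 [-1.29729507 -0.67799425  5.32184039]
placed z 0.09 want 0.091 [-1.25432697 -0.66257719  5.36840516]
t 97.0167
top cup [ 0.49620272 -0.21188149] 0.0702057732366202
```

View pics/n2.png

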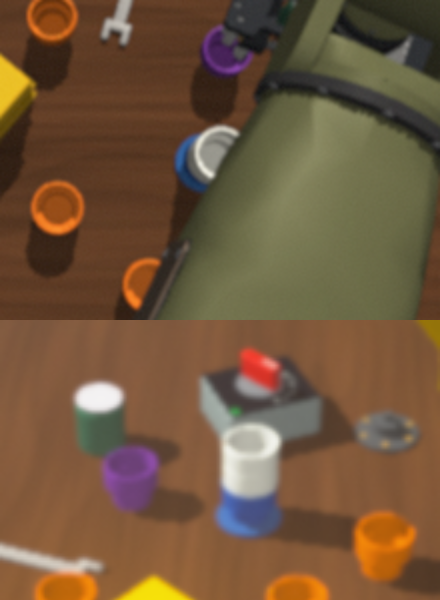

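The stack stands upright and the timer is on. Now I'll check the jar positions and turn them back upright.

Run:
```python
from h import *
p=np.array(robot.current_eef_pos());p[2]=.38;robot.servo_line(p,vel=.2)
g,b=spot(.202,.125),spot(.353,.125); print("expected",g,b)
robot.movej(kinematics.solve_ik(tcp(g,50.4,.38),hz(50.4,-1)))
robot.command_gripper(.092)
t=view("top");s=view("side")
for k in("green","blue"):
    print(k,[(x[0].tolist(),x[1],onz(t,x[0],.22).round(3)) for x in blobs(mask(t,k),100)])
print(proj(t,(*g,.22)),proj(t,(*b,.22)))
cv2.imwrite("pics/j2.png",np.vstack([cv2.resize(t["frame"][140:300,90:310],(413,300)),cv2.resize(s["frame"][200:340,250:440],(413,300))]))
```

```text
expected [0.512883 0.253049] [0.396462 0.349236]
green [([426.3, 153.9], [420, 142, 18, 19, 152], array([ 0.626, -0.273,  0.22 ])), ([188.5, 203.4], [175, 191, 31, 28, 593], array([0.513, 0.252, 0.22 ]))]
blue [([78.6, 181.8], [46, 151, 55, 55, 427], array([0.56 , 0.494, 0.22 ])), ([374.2, 224.5], [368, 209, 22, 27, 161], array([ 0.467, -0.151,  0.22 ])), ([140.5, 258.3], [124, 244, 35, 29, 731], array([0.395, 0.346, 0.22 ]))]
[188.03123346 203.30468222] [138.85703239 257.73300682]
```

View pics/j2.png

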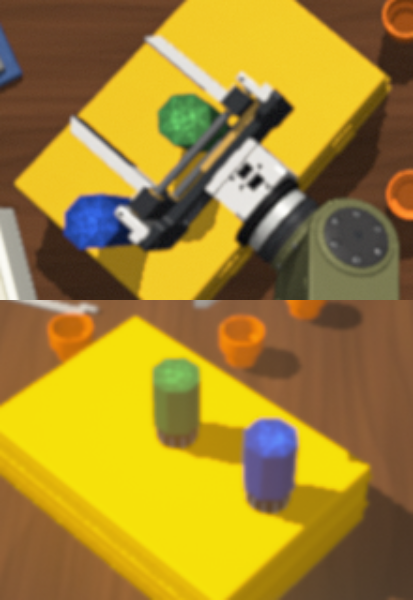

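The jars are where I left them, on their caps, and the gripper is lined up over green.

Run:
```python
from h import *
g,b=spot(.202,.125),spot(.353,.125)
jar(g,50.4,.060,-1,g,50.4)
jar(b,50.4,.060,-1,b,50.4)
p=np.array(robot.current_eef_pos());p[2]=.38;robot.servo_line(p,vel=.2)
robot.movej(kinematics.solve_ik([.40,0,.42],down(np.pi/2)) )
t=view("top");s=view("side")
cv2.imwrite("pics/f.png",np.vstack([cv2.resize(t["frame"][100:320,80:500],(573,300)),cv2.resize(s["frame"][110:350,230:480],(313,300)) if 0 else cv2.resize(s["frame"][110:350,180:640],(573,299))]))
r=redbar(t);print(r,robot.current_t())
```

```text
pre [0.06 0.15 2.19 2.15 1.06 2.22]
grasp z 0.16999999999999998 [-0.9 -0.1  1.1]
w 0.059373752532541915 [ 0.9 -1.3 -0.4]
held 0.060057518620370225 [-0.2 -0.1 -3.5]
[0.06 0.15 2.19 2.15 1.06 2.22] [ 0.06  0.15  2.19  2.15  1.06 -0.93]
flipped w 0.0597013369730052 [ 1.   0.1 -3.1]
down 0.159 [ 1.   0.4 -1.6]
t 118.45 [0.2 0.3 0.3]
pre [ 0.45 -0.02  2.37  2.57  0.87  1.96]
grasp z 0.16999999999999998 [ 1.  -1.   0.2]
w 0.06009519489223852 [ 0.9 -0.   0.5]
held 0.059597184356205216 [ 0.3 -0.1 -4.1]
[ 0.45 -0.02  2.37  2.57  0.87  1.96] [ 0.45 -0.02  2.37  2.57  0.87 -1.18]
flipped w 0.05963141246856596 [ 0.4 -0.3 -3.4]
down 0.159 [-0.2  0.2 -2.3]
t 136.0417 [-0.3 -0.2 -0.5]
((13.5, 248.5), (41.0, 27.0), 90.0) 138.75
```

View pics/f.png

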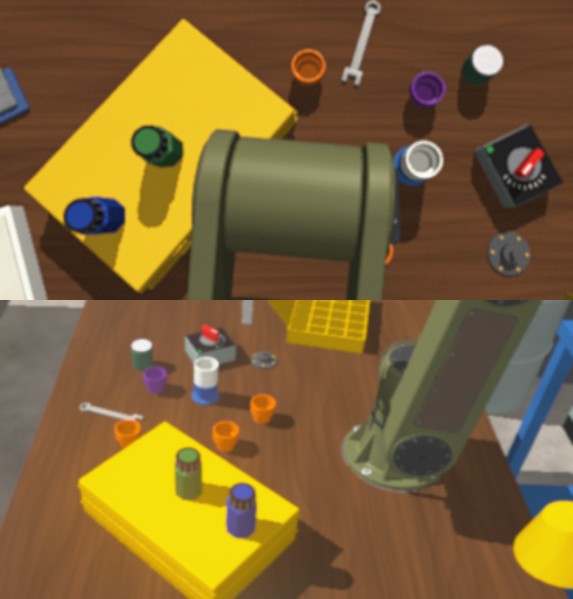

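Both jars are upright on the case, the cups stand in one stack, the timer is on and the bystanders are in place.

```bash
python3 -c "
from bench import robot,sign_off
print(sign_off())"
```

```text
the job is handed in; nothing more can be done
None
```

I handed the job in at about 139 s of the 210 s allowed: both jars (green and blue) were turned onto their caps and set back upright on the cases, the timer is on, both white cups are nested in the blue cup, and the wrench, tin and float sender were left alone; the sign-off gave no verdict.

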